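Shift the dough kneader into third gear and start it

TASK

The dough kneader on the worktop is switched off and its gear lever stands in first gear, the far left slot of its six-slot gate. With the fingertips or the outside of the fingers, without pinching its knob, push the lever through the gate into third gear, the middle slot on the side away from you, fully to the end of the slot; only then press the raised end of the rocker switch in front of the gate right down to start the kneader. Do not force anything, and leave the things standing round the machine where they are.

Things in the scene. Friction and masses are not known exactly. Their poses are not given: they have to be found in the camera images.
- kneader: White bench dough kneader, fixed. Origin on the worktop under the middle of its gearbox housing (262 mm deep in x, 152 wide in y, flat top 105 mm high). x points to its back, away from the robot; y left; z up; turned up to 0.2 rad. Right of the housing (-y) a deck 56 mm high carries the bowl.
- bowl_centre (a point): Centre of the steel bowl's mouth, on the deck 198 mm right of kneader's origin; rim 218 mm across, 181 mm above the worktop, a dough hook inside below the rim. An obstacle only.
- gate_centre (a point): Centre of the level steel gate plate (81 x 89 mm), on its upper face, 109 mm above the worktop, 35 mm behind the kneader's origin, same axes. A neutral channel runs left-right through it; slots lead to the far and the near side in three columns 24 mm apart. All are 15 mm wide; the stick is 9 mm thick; the teeth between slots have round ends. Dots: 1 3 5 far, 2 4 6 near, from left to right.
- third_slot (a point): Where the stick's axis passes the plate's upper face when the lever is fully home in third gear: middle column, far end, about 20 mm behind the gate's centre. Axes as kneader.
- lever_knob (a point): Middle of the lever's black pear-shaped knob, 150 mm from its ball joint, which lies 70 mm below the housing's top under the gate's centre. Knob 54 mm long (32 mm below this point to 22 above), 29 mm thick here and 12 mm further up, narrowing to 15 mm at its foot; below it the bare stick. Upright, this point is 185 mm above the worktop. z along the stick.
- gear_row (a joint): Lever's swing away from the robot, rad: 0 neutral, +0.278 far end of a slot, -0.278 near end (knob moves 41 mm). No spring: stays where left; about 2 N at the knob moves it. Starts in first gear, at 0.19 to 0.275. Home in gear above 0.225. The lever can change column only within about 0.04 of neutral.
- gear_column (a joint): Lever's sideways swing, rad, positive left: +0.33 left column (start), 0 middle, -0.33 right (knob 49 mm from column to column); stops at +-0.368. No spring, about 2 N at the knob. A slot leaves 0.04 of play either way; round teeth guide the stick in from about 0.08 off.
- power_rocker (a joint): Black rocker switch, 60 mm long front to back, 34 mm wide, in a low bezel on the housing's top; pivot 75 mm in front of the kneader's origin, 117 mm above the worktop, axis left-right. 0 off (far end raised), 0.40 fully on (far end down); counts as on above 0.34. Stays where left; 2 to 4 N on its end tips it.
- rocker_raised_end (a point): Point to press, on the upper face of the rocker's far end (raised when off), 22 mm from its pivot; 130 mm above the worktop when off, 121 when on.
- salt: Bystander: salt shaker, 44 mm thick, 90 high, loose; to be left alone. Origin at its underside.
- spoon: Bystander: wooden spoon, 310 mm long, loose; to be left alone. Origin at its underside.
- lemon: Bystander: lemon, 72 mm, loose; to be left alone. Origin at its underside.
- lime: Bystander: lime, 55 mm, loose; to be left alone. Origin at its underside.
- clip_jar: Bystander: low empty swing-top jar, 111x99x88 mm, loose; to be left alone. Origin at its underside.
- nut_jar: Bystander: swing-top jar of nuts, 108x100x161 mm, loose; to be left alone. Origin at its underside.
- garlic: Bystander: garlic bulb, 53 mm, loose; to be left alone. Origin at its underside.

How it is judged:
By the outcome, as a careful person would: the job done as asked, in the order asked, and still so for the second after the job is handed in, with the robot touching nothing.
It also fails if it takes over 54 s, if anything falls off the work surface, if the arm or the gripper's body presses on something with over 40 N, if the wrist force passes 120 N, or if a joint passes its speed limit or range.

ROBOT

A 6-joint arm with a two-finger parallel gripper is mounted at the origin on the work surface; the furniture and walls round the work are solid. World frame = base frame: x ahead of the robot, y to its left, z up, the work surface at z = 0. Lengths are in m, angles in rad, forces in N, time in s.
With the tool pointing down it reaches from about 0.35 to 0.975 m from the base axis. Payload 17.4 kg.
Tool frame: the origin (TCP) lies midway between the tips of the shut fingers; the grasp point (between the pads) lies 19 mm behind it (env.hold_point_z is the distance from the TCP to the grasp point, in m); z points along the fingers, y is the line along which they close (so a half turn about z gives the same grasp; the last joint's range is limited). The gripper opens to 85 mm and grips with 20 to 120 N. Pads are 22 mm wide; open, the fingers measure 114 mm over their backs; the gripper's body (76 mm by 85 mm) begins 54 mm behind the grasp point. The pads swing forward as they close: fully open they stand 13 mm farther back than shut.
Start: joints at [-1.244, 0.116, 1.442, -0, 1.584, -0.038], TCP at [0.241, -0.631, 0.231] pointing down, gripper open.
Joint ranges: [-2.83, 2.83], [-0.83, 2.19], [0.07, 2.5], [-1.14, 4.28], [0.01, 3], [-2.97, 2.97]. Speed limits (rad/s): [1.89, 1.89, 2.22, 3.14, 3.14, 3.14].

INTERFACE

Orientations are given as a unit quaternion [x, y, z, w].
In Python, from rig import env gives the robot as it stands. The module is installed in compiled form; this text tells all that it offers.
- The arm moves only by the tool drive_tool, never from a script. Its argument "commands" is a list that holds one entry, the list of rows, each a list of 5 numbers: the shift along the tool's x, y, z in mm, then the turn about the tool's z in rad, then the opening, from 0 (shut) to 1 (fully open). A call has 1 to 8 rows; each row shifts and turns the commanded pose from where the row before left it, along the tool's axes as they then stand; what a row does not reach is not made up. A row lasts 1/8 s, in which the tool goes at most 62.5 mm and 10.7 degrees, less where a joint would pass 70% of its speed; a pose out of reach is approached as far as the arm can. A call with a gripper value outside its range is refused whole. The fingers move at their own pace and stop on an object; "squeeze" is the grip in N (left out, the last holds). Time passes only in rows, so rows that do not move let the fingers close. It gives the time, the measured TCP pose, the force, the opening and the grip force at its end, in the units of the state.
- env.state(): the state, without advancing time (a new reading comes with each control period).
- env.camera(name): name is "scene" or "side" or "wrist"; returns a dict with "image" (384x512x3 uint8, red, green, blue), "range_z" (384x512 float32, m along the optical axis (not along the pixel's ray), 0 where there is no reading), "fov_y" (degrees; the focal length in pixels is half the picture's height over the tangent of half this angle, whatever the lens; pixels are square), "cx", "cy" (the principal point, pixels), "cam_to_world" (4x4, takes a point from camera to world coordinates). Camera axes: x right, y up, looking along -z (the intrinsics and any distortion apply to the point x, -y, -z); pixel columns grow to the right and rows downward; lengths in m; the calibration is good to about 2 mm. A picture is of the moment at which its call begins.
- env.hand_in(): hands the job in; it is judged then, once.
The state is a dict: "clock": time; "joint_positions": joint angles; "joint_vel": joint speeds; "joint_efforts": joint torques, N m; "tool_pos": TCP position; "tool_rot": TCP orientation; "ft_force": force on the tool from outside, world axes, zero at the start; "torque": the same for the moment, N m; "finger_gap": opening from 0.0 (shut) to 1.0 (fully open); "finger_force": force on a finger pad.
Only numpy, scipy, OpenCV 4.12 (cv2) and the standard library are available. Lean on these libraries where they do the work, as an engineer would, in place of code of your own. Each camera call takes 0.05 s, during which the arm holds its last target. There are 200 camera calls.

## Working session

There is one attempt and no reset: what is moved stays moved. The work goes in short steps, Python scripts to look and compute and a tool call to move; the robot and the scene stay as the last step left them, time stands still between calls to the robot, and variables do not carry over. Pictures are saved under pics/ and viewed, at most 10 in all, crops included, and the job is handed in when it is done.

Besides the shell and the picture viewer there is one more tool, called after ">>>" in YAML: its name, and indented under it one key for each argument. drive_tool: Moves the arm, as the interface text tells. Its arguments: {"type":"object","properties":{"commands":{"type":"array","items":{"type":"array","items":{"type":"array","items":{"type":"number"}}}},"squeeze":{"type":"number"}},"required":["commands"]}

```bash
mkdir -p pics; cat > h.py <<'E'
import numpy as np,cv2
from rig import env
def cloud(c):
    h,w=c["range_z"].shape;f=h/2/np.tan(np.radians(c["fov_y"])/2)
    u,v=np.meshgrid(np.arange(w),np.arange(h));z=c["range_z"]
    p=np.stack([(u-c["cx"])/f*z,-(v-c["cy"])/f*z,-z,np.ones_like(z)],-1)
    P=(p@np.array(c["cam_to_world"]).T)[...,:3];P[z==0]=np.nan
    return P
def save(c,n,box=None,s=1.5):
    im=c["image"][...,::-1]
    if box: im=im[box[1]:box[3],box[0]:box[2]]
    cv2.imwrite("pics/"+n,cv2.resize(im,None,fx=s,fy=s,interpolation=cv2.INTER_CUBIC))
E
python3 - <<'E'
from h import *
print(env.state())
ims=[]
for n in ("scene","side","wrist"):
    c=env.camera(n);np.save(n+"_P.npy",cloud(c));cv2.imwrite("pics/raw_%s.png"%n,c["image"][...,::-1])
    print(n,{k:v for k,v in c.items() if k not in("image","range_z")})
    ims.append(c)
save(ims[0],"a.png");save(ims[1],"b.png")
E
```

```text
{'clock': 0.0, 'joint_positions': array([-1.24383431e+00,  1.16494095e-01,  1.44228822e+00, -1.66160009e-06,
        1.58401740e+00, -3.77810719e-02]), 'joint_vel': array([-1.05460093e-04, -6.70175977e-04,  3.59580201e-04,  3.70231830e-04,
       -1.88273676e-04,  6.51960727e-05]), 'joint_efforts': array([-2.35780295e-03, -7.31980276e+01, -6.32489920e+01, -1.60174200e-04,
        6.21623985e-03, -1.97913971e-05]), 'tool_pos': array([ 0.24071659, -0.63040157,  0.23054246]), 'tool_rot': array([ 9.83416172e-01,  1.81362255e-01, -8.77829964e-05, -5.97112395e-04]), 'ft_force': array([-0.20783761,  0.33027777,  0.12490361]), 'torque': array([ 0.03367806, -0.01234769,  0.0015148 ]), 'finger_force': 0.0, 'finger_gap': 1.0025898140954315}
scene {'fov_y': 44.895600846674675, 'cx': 258.25978618064147, 'cy': 189.23754564561776, 'cam_to_world': array([[-0.44993194,  0.59228827, -0.66839798, -0.38690937],
       [-0.89299173, -0.28893055,  0.34508681,  0.56369547],
       [ 0.01127027,  0.75213944,  0.65890761,  1.08123318],
       [ 0.        ,  0.        ,  0.        ,  1.        ]])}
side {'fov_y': 45.853529268359495, 'cx': 255.20016649748237, 'cy': 193.81358064305107, 'cam_to_world': array([[-0.6494934 ,  0.63164946, -0.42329338, -0.03897965],
       [-0.76035846, -0.54221265,  0.35757581,  0.54666975],
       [-0.00365246,  0.55409783,  0.83244355,  1.28269483],
       [ 0.        ,  0.        ,  0.        ,  1.        ]])}
wrist {'fov_y': 61.50032485430883, 'cx': 254.8308788484741, 'cy': 187.22092377901097, 'cam_to_world': array([[ 3.57070751e-01,  8.83418056e-01,  3.03435359e-01,
         3.18632941e-01],
       [-9.34077094e-01,  3.37941147e-01,  1.15307255e-01,
        -6.00605307e-01],
       [-6.78781940e-04, -3.24604867e-01,  9.45849470e-01,
         3.72870764e-01],
       [ 0.00000000e+00,  0.00000000e+00,  0.00000000e+00,
         1.00000000e+00]])}
```

View pics/a.png

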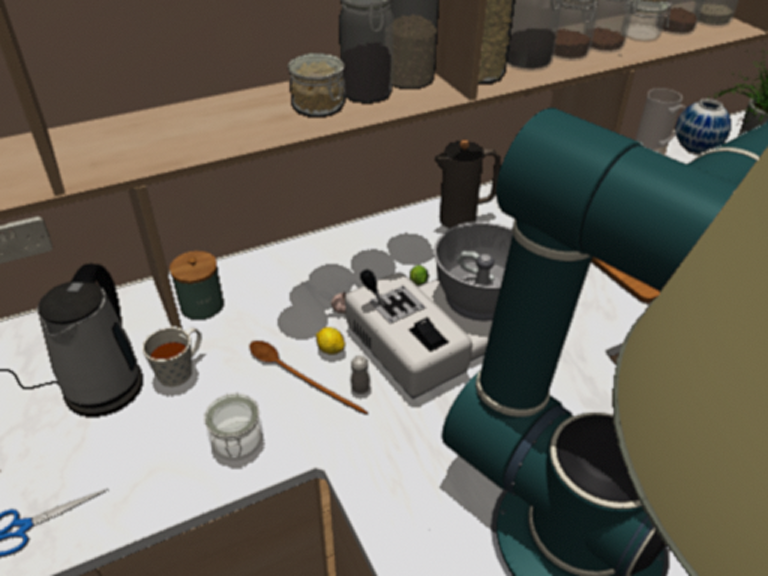

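View pics/b.png

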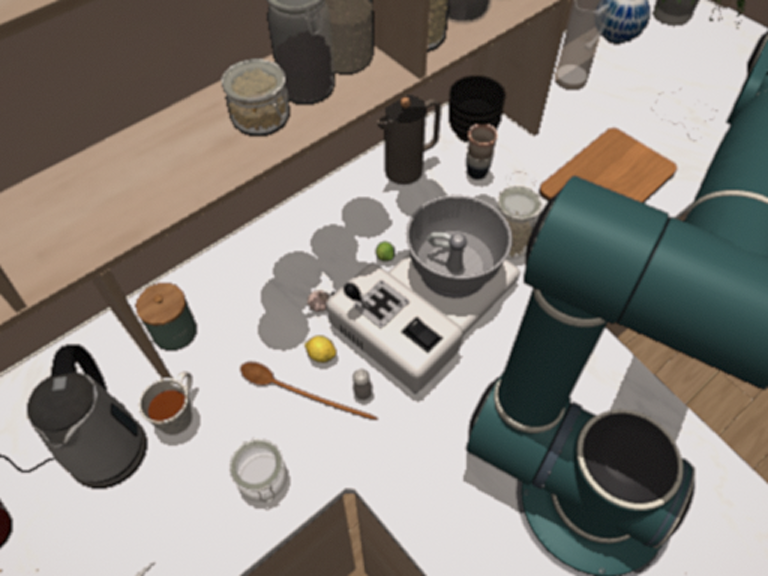

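Scene: the kneader's gate is at about (405,302), the rocker at (430,333) and the knob at (370,280). In the side view they are at (383,303), (421,334) and (353,290).

```bash
python3 - <<'E'
from h import *
for n,g,r,k in(("scene",(270,201),(287,222),(247,187)),("side",(255,202),(281,223),(235,194))):
    P=np.load(n+"_P.npy");im=cv2.imread("pics/raw_%s.png"%n)
    for nm,q in(("gate",g),("rocker",r),("knob",k)): print(n,nm,P[q[1],q[0]].round(3))
    G=P[g[1],g[0]]
    d=np.linalg.norm(P[...,:2]-G[:2],axis=-1)
    m=(d<.25)&(P[...,2]>.098)&(P[...,2]<.113)
    m=m.astype(np.uint8);m=cv2.morphologyEx(m,cv2.MORPH_OPEN,np.ones((3,3)))
    _,lab=cv2.connectedComponents(m);l=np.bincount(lab[lab>0]).argmax()
    Q=P[lab==l]
    print(len(Q),cv2.minAreaRect((Q[:,:2]*1000).astype(np.float32)),np.median(Q[:,2]))
    dk=(d<.2)&(im.max(2)<60)&(P[...,2]>.105)&(P[...,2]<.14)
    _,lab,st,_=cv2.connectedComponentsWithStats(dk.astype(np.uint8))
    for i in range(1,len(st)):
        if st[i,4]>25: Q=P[lab==i];print("dark",st[i],Q.mean(0).round(3),cv2.minAreaRect((Q[:,:2]*1000).astype(np.float32)))
    kb=(d<.15)&(P[...,2]>.15)&(im.max(2)<70)&(P[...,2]<.23)
    Q=P[kb];print("knob",len(Q),Q.mean(0).round(3),Q.min(0).round(3),Q.max(0).round(3))
    sh=(P[...,2]>.25)&(P[...,0]>.5); Q=P[sh];print("high",Q.min(0).round(2))
    print("shelf near", np.unique((P[(P[...,2]>.2)&(P[...,0]>.6)&(abs(P[...,1]-G[1])<.25)][:,0]).round(2))[:8])
E
```

```text
scene gate [0.542 0.043 0.101]
scene rocker [0.422 0.05  0.12 ]
scene knob [0.551 0.117 0.18 ]
2222 ((502.32305908203125, 59.86574172973633), (254.04745483398438, 143.53382873535156), 6.309486389160156) 0.1032875840450026
dark [293 161  13  15  86] [ 0.617 -0.105  0.126] ((615.1923217773438, -100.23445129394531), (12.079631805419922, 69.063720703125), 25.801523208618164)
dark [317 179  10  10  65] [ 0.52  -0.13   0.122] ((519.016845703125, -131.425048828125), (28.893980026245117, 15.345844268798828), 54.94519805908203)
dark [292 183  40  24 247] [ 0.472 -0.064  0.124] ((483.7713623046875, -59.96922302246094), (136.2291259765625, 33.914306640625), 30.884260177612305)
dark [274 212  24  22 254] [0.423 0.055 0.117] ((428.3714599609375, 54.09954071044922), (70.29633331298828, 44.17588424682617), 10.141264915466309)
knob 284 [0.526 0.017 0.168] [ 0.444 -0.087  0.151] [0.615 0.133 0.194]
high [ 0.72 -1.34  0.25]
shelf near [0.72 0.73 0.74 0.75 0.76 0.77 0.78 0.79]
side gate [0.534 0.063 0.111]
side rocker [0.424 0.057 0.12 ]
side knob [0.556 0.121 0.188]
2634 ((504.0325012207031, 59.72408676147461), (253.6772918701172, 145.33352661132812), 6.451991081237793) 0.10438751605972751
dark [275 174  45  21 171] [ 0.477 -0.062  0.127] ((489.19085693359375, -61.23405456542969), (144.99070739746094, 32.71168518066406), 27.987462997436523)
dark [245 203   9  10  26] [0.533 0.085 0.107] ((531.6224365234375, 81.78483581542969), (34.284149169921875, 18.19931411743164), 5.9188008308410645)
dark [269 213  25  21 241] [0.425 0.057 0.118] ((428.3712158203125, 56.161170959472656), (67.53404998779297, 37.87740707397461), 12.468801498413086)
knob 135 [0.532 0.053 0.172] [ 0.456 -0.064  0.15 ] [0.574 0.132 0.197]
high [ 0.67 -0.91  0.25]
shelf near [0.72 0.73 0.74 0.75 0.76 0.77 0.78 0.79]
```

>>> drive_tool:
  commands:
    - [[0,0,-30,0.127,0],[0,0,-30,0.127,0],[23,-35,0,0,0],[23,-35,0,0,0],[23,-35,0,0,0],[23,-35,0,0,0],[23,-35,0,0,0],[23,-35,0,0,0]]

```text
clock: 1.15
tool_pos: [0.3551, -0.4053, 0.2911]
tool_rot: [0.998, 0.055, -0.0, -0.0]
ft_force: [0.6, -0.2, -0.8]
finger_gap: -0.004
finger_force: 0.0
```

>>> drive_tool:
  commands:
    - [[23,-35,0,0,0],[23,-35,0,0,0],[23,-35,0,0,0],[23,-35,0,0,0],[23,-35,0,0,0],[23,-35,0,0,0],[23,-35,0,0,0],[23,-35,0,0,0]]

```text
clock: 2.15
tool_pos: [0.507, -0.1066, 0.2912]
tool_rot: [0.998, 0.055, -0.0, 0.0]
ft_force: [-0.1, -0.0, -0.4]
finger_gap: -0.002
finger_force: 0.0
```

>>> drive_tool:
  commands:
    - [[22,-36,0,0,0],[22,-36,0,0,0],[22,-36,0,0,0],[22,-36,0,0,0],[22,-36,0,0,0],[22,-36,0,0,0],[0,0,0,0,0]]

```text
clock: 3.02
tool_pos: [0.6144, 0.1234, 0.2903]
tool_rot: [0.998, 0.057, -0.001, -0.0]
ft_force: [1.5, -0.3, 0.2]
finger_gap: 0.0
finger_force: 0.0
```

```bash
cat >> h.py <<'E'
O=np.array([.503,.060]);A=.111
R=np.array([[np.cos(A),np.sin(A)],[-np.sin(A),np.cos(A)]])
def loc(P): 
    Q=np.array(P,float).copy();Q[...,:2]=(Q[...,:2]-O)@R.T;return Q
def knob():
    for n in("scene","side","wrist"):
        c=env.camera(n);P=loc(cloud(c));im=c["image"]
        m=(P[...,0]>-.03)&(P[...,0]<.1)&(abs(P[...,1])<.085)&(P[...,2]>.15)&(P[...,2]<.215)&(im.max(2)<75)
        if m.sum()>10: Q=P[m];print(n,m.sum(),"med",np.median(Q,0).round(3),"lo",np.percentile(Q,3,0).round(3),"hi",np.percentile(Q,97,0).round(3))
    s=env.state();print("tcp",loc(s["tool_pos"]).round(4),s["ft_force"].round(1))
E
python3 - <<'E'
from h import *
knob();c=env.camera("wrist");save(c,"c.png")
P=loc(cloud(c));np.save("w.npy",P)
E
```

```text
scene 115 med [0.059 0.053 0.18 ] lo [0.051 0.039 0.156] hi [0.078 0.064 0.193]
side 95 med [0.061 0.054 0.185] lo [0.053 0.041 0.158] hi [0.076 0.064 0.195]
wrist 729 med [0.079 0.05  0.187] lo [0.067 0.035 0.162] hi [0.084 0.065 0.193]
tcp [0.1168 0.0482 0.2912] [ 0.2 -0.4 -0.7]
```

View pics/c.png

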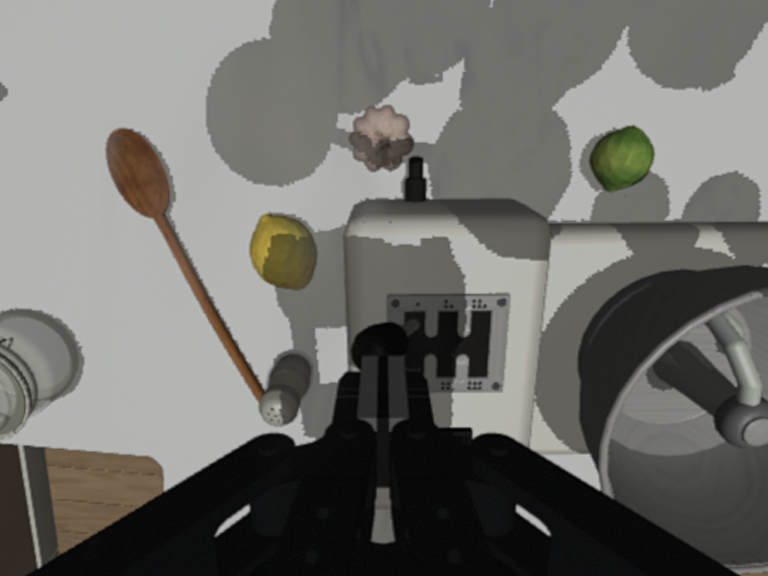

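The wrist view shows the knob at (378,345), the gate at (448,342) and the shut fingertips at (383,385). The spot behind the knob is clear, so I'll descend there.

>>> drive_tool:
  commands:
    - [[3,-2,31,0,0],[0,0,32,0,0],[0,0,32,0,0],[0,0,31,0,0],[0,0,0,0,0]]

```text
clock: 3.85
tool_pos: [0.6156, 0.1226, 0.1634]
tool_rot: [0.998, 0.055, -0.002, 0.0]
ft_force: [0.3, -0.5, 0.5]
finger_gap: -0.002
finger_force: 0.0
```

>>> drive_tool:
  commands:
    - [[-6,0,0,0,0],[-7,0,0,0,0],[-7,0,0,0,0],[-7,0,0,0,0],[-7,0,0,0,0],[-6,0,0,0,0],[-5,0,0,0,0],[0,0,0,0,0]]

```text
clock: 4.85
tool_pos: [0.5717, 0.1186, 0.1653]
tool_rot: [0.998, 0.055, -0.0, 0.0]
ft_force: [2.1, 0.8, 1.4]
finger_gap: 0.0
finger_force: 0.7
```

```bash
python3 - <<'E'
from h import *
knob();c=env.camera("side");save(c,"d.png",(180,150,340,270),4)
E
```

```text
scene 200 med [0.053 0.054 0.192] lo [0.033 0.037 0.161] hi [0.075 0.066 0.214]
side 139 med [0.047 0.055 0.192] lo [0.034 0.039 0.161] hi [0.069 0.065 0.213]
wrist 5515 med [0.085 0.051 0.202] lo [0.051 0.028 0.173] hi [0.088 0.074 0.215]
tcp [0.075  0.0506 0.1651] [0.7 0.1 0.5]
```

View pics/d.png

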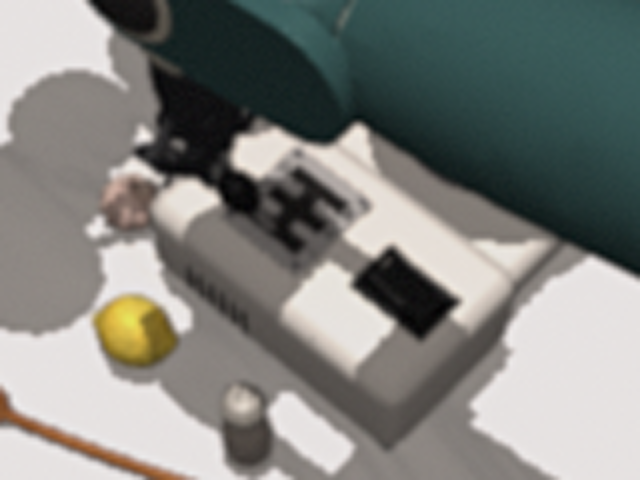

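In the crop the knob is at (238,190), now moving with the fingers pushing from behind. About 14 mm remain to neutral.

>>> drive_tool:
  commands:
    - [[-5,0,0,0,0],[-5,0,0,0,0],[-4,0,0,0,0],[0,0,0,0,0]]

```text
clock: 5.55
tool_pos: [0.5578, 0.117, 0.1654]
tool_rot: [0.998, 0.055, 0.0, 0.0]
ft_force: [1.5, 0.2, 1.3]
finger_gap: -0.002
finger_force: 0.7
```

```bash
python3 - <<'E'
from h import *
knob()
E
```

```text
scene 191 med [0.041 0.054 0.192] lo [0.021 0.031 0.161] hi [0.061 0.067 0.214]
side 135 med [0.033 0.055 0.192] lo [0.021 0.04  0.161] hi [0.057 0.064 0.213]
wrist 5454 med [0.071 0.051 0.202] lo [0.037 0.028 0.173] hi [0.074 0.074 0.215]
tcp [0.061  0.0506 0.1653] [ 2.2 -0.2  0.5]
```

>>> drive_tool:
  commands:
    - [[20,0,0,0,0],[0,-25,0,0,0],[0,-25,0,0,0],[-23,0,0,0,0],[-23,0,0,0,0],[0,0,0,0,0]]

```text
clock: 6.45
tool_pos: [0.5259, 0.1639, 0.1653]
tool_rot: [0.998, 0.056, -0.0, 0.0]
ft_force: [-0.0, -0.7, -0.1]
finger_gap: -0.001
finger_force: 0.0
```

>>> drive_tool:
  commands:
    - [[0,8,0,0,0],[0,7,0,0,0],[0,7,0,0,0],[0,6,0,0,0],[0,6,0,0,0],[0,0,0,0,0]]

```text
clock: 7.2
tool_pos: [0.5305, 0.1297, 0.1653]
tool_rot: [0.998, 0.055, -0.0, 0.0]
ft_force: [-0.4, 1.0, 1.3]
finger_gap: -0.0
finger_force: 0.8
```

```bash
python3 - <<'E'
from h import *
knob()
E
```

```text
scene 184 med [0.024 0.054 0.191] lo [0.019 0.03  0.162] hi [0.035 0.079 0.214]
side 101 med [0.024 0.059 0.191] lo [0.02  0.031 0.167] hi [0.03  0.079 0.213]
wrist 8462 med [0.045 0.054 0.196] lo [0.03  0.027 0.17 ] hi [0.05  0.079 0.214]
tcp [0.035  0.0666 0.1652] [ 0.5 -0.   0. ]
```

>>> drive_tool:
  commands:
    - [[0,6,0,0,0],[0,6,0,0,0],[0,6,0,0,0],[0,6,0,0,0],[0,6,0,0,0],[0,0,0,0,0]]

```text
clock: 8.1
tool_pos: [0.5338, 0.0998, 0.1652]
tool_rot: [0.998, 0.055, -0.0, 0.0]
ft_force: [0.2, 0.6, 0.4]
finger_gap: -0.003
finger_force: 0.6
```

```bash
python3 - <<'E'
from h import *
knob()
E
```

```text
scene 183 med [0.024 0.029 0.192] lo [0.02  0.004 0.16 ] hi [0.035 0.05  0.215]
side 108 med [0.024 0.03  0.19 ] lo [0.02  0.007 0.155] hi [0.034 0.054 0.214]
wrist 8821 med [0.045 0.026 0.199] lo [ 0.03  -0.001  0.17 ] hi [0.05  0.056 0.214]
tcp [0.035  0.0366 0.1652] [ 0.3  0.6 -0.1]
```

>>> drive_tool:
  commands:
    - [[0,4,0,0,0],[0,4,0,0,0],[0,0,0,0,0],[0,-15,0,0,0],[0,-15,0,0,0],[0,-15,0,0,0],[0,-10,0,0,0],[0,0,0,0,0]]

```text
clock: 9.25
tool_pos: [0.5284, 0.1478, 0.1652]
tool_rot: [0.998, 0.056, -0.0, 0.0]
ft_force: [-0.1, 0.5, -0.1]
finger_gap: -0.001
finger_force: 0.0
```

```bash
sed -i 's/def knob():/def knob(y1=.085):/; s/(abs(P\[...,1\])<.085)/(P[...,1]>-.07)\&(P[...,1]<y1)/' h.py; python3 - <<'E'
from h import *
knob(.04);c=env.camera("side");save(c,"e.png",(200,150,330,250),5)
E
```

```text
scene 105 med [0.028 0.006 0.19 ] lo [ 0.02  -0.005  0.155] hi [0.039 0.013 0.205]
wrist 6390 med [0.043 0.007 0.198] lo [ 0.03  -0.006  0.158] hi [0.05  0.015 0.206]
tcp [0.0351 0.0835 0.1653] [-0.1  0.6 -0.6]
```

View pics/e.png

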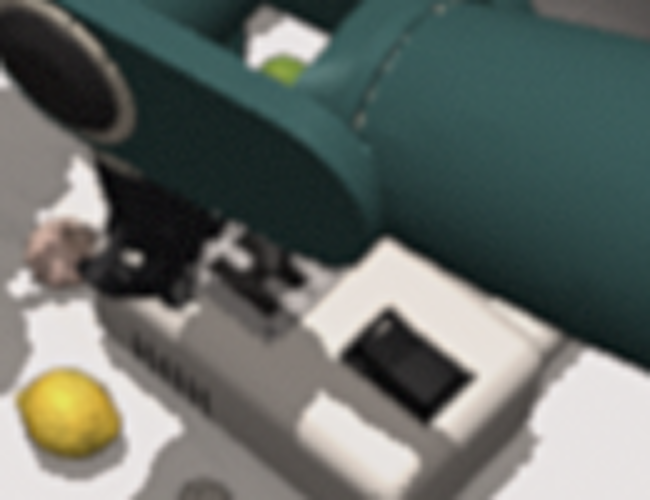

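The side crop has the knob hidden behind the arm. The depth data puts it upright at local x 0.035, y 0, so it is neutral in the middle column. Next I'll go round to the near side.

>>> drive_tool:
  commands:
    - [[-25,0,0,0,0],[-24,0,0,0,0],[0,28,0,0,0],[0,28,0,0,0],[0,27,0,0,0],[0,0,0,0,0]]

```text
clock: 10.2
tool_pos: [0.4892, 0.0575, 0.1654]
tool_rot: [0.999, 0.054, 0.0, 0.0]
ft_force: [0.4, 1.0, 0.2]
finger_gap: 0.001
finger_force: 0.0
```

>>> drive_tool:
  commands:
    - [[8,0,0,0,0],[7,0,0,0,0],[7,0,0,0,0],[6,0,0,0,0],[6,0,0,0,0],[6,0,0,0,0],[0,0,0,0,0]]

```text
clock: 11.08
tool_pos: [0.5291, 0.0636, 0.1652]
tool_rot: [0.998, 0.055, -0.0, -0.0]
ft_force: [-0.7, 0.7, 0.5]
finger_gap: 0.004
finger_force: 0.4
```

```bash
python3 - <<'E'
from h import *
knob(.04)
E
```

```text
scene 136 med [0.017 0.006 0.191] lo [ 0.011 -0.019  0.16 ] hi [0.053 0.022 0.215]
side 60 med [0.016 0.006 0.195] lo [ 0.012 -0.009  0.166] hi [0.045 0.019 0.214]
wrist 8554 med [0.047 0.001 0.204] lo [ 0.021 -0.019  0.182] hi [0.065 0.02  0.214]
tcp [0.026  0.0006 0.1652] [ 0.4  0.1 -0.5]
```

>>> drive_tool:
  commands:
    - [[6,0,0,0,0],[5,0,0,0,0],[5,0,0,0,0],[3,0,0,0,0],[0,0,0,0,0]]

```text
clock: 11.85
tool_pos: [0.5479, 0.0656, 0.1653]
tool_rot: [0.998, 0.055, -0.0, -0.0]
ft_force: [-1.0, 0.1, -0.2]
finger_gap: -0.001
finger_force: 0.6
```

>>> drive_tool:
  commands:
    - [[1.5,0,0,0,0],[0,0,0,0,0]]

```text
clock: 12.1
tool_pos: [0.5492, 0.0658, 0.1653]
tool_rot: [0.998, 0.055, 0.0, 0.0]
ft_force: [-1.2, -1.0, 0.2]
finger_gap: 0.001
finger_force: 0.8
```

```bash
python3 - <<'E'
from h import *
knob(.04)
E
```

```text
scene 134 med [0.037 0.007 0.189] lo [ 0.032 -0.023  0.156] hi [0.074 0.017 0.214]
side 61 med [0.038 0.006 0.192] lo [ 0.033 -0.004  0.152] hi [0.066 0.017 0.214]
wrist 8486 med [0.059 0.001 0.201] lo [ 0.041 -0.018  0.181] hi [0.087 0.02  0.214]
tcp [0.0465 0.0006 0.1654] [-2.  -0.5 -0.2]
```

>>> drive_tool:
  commands:
    - [[1.5,0,0,0,0],[1.5,0,0,0,0],[0,0,0,0,0]]

```text
clock: 12.62
tool_pos: [0.5523, 0.0661, 0.1653]
tool_rot: [0.998, 0.055, -0.0, -0.0]
ft_force: [-3.0, -0.5, -1.2]
finger_gap: -0.002
finger_force: 0.8
```

>>> drive_tool:
  commands:
    - [[1.5,0,0,0,0],[0,0,0,0,0]]

```text
clock: 12.88
tool_pos: [0.5538, 0.0663, 0.1653]
tool_rot: [0.998, 0.055, 0.0, 0.0]
ft_force: [-1.4, -0.3, -0.7]
finger_gap: 0.0
finger_force: 0.8
```

>>> drive_tool:
  commands:
    - [[1,0,0,0,0],[0,0,0,0,0]]

```text
clock: 13.12
tool_pos: [0.5547, 0.0664, 0.1653]
tool_rot: [0.998, 0.055, -0.0, -0.0]
ft_force: [-0.6, -1.1, -0.9]
finger_gap: -0.004
finger_force: 0.9
```

>>> drive_tool:
  commands:
    - [[1,0,0,0,0],[0,0,0,0,0]]

```text
clock: 13.38
tool_pos: [0.5557, 0.0665, 0.1653]
tool_rot: [0.998, 0.055, 0.0, -0.0]
ft_force: [-1.5, -0.9, -1.1]
finger_gap: -0.004
finger_force: 0.9
```

>>> drive_tool:
  commands:
    - [[1,0,0,0,0],[0,0,0,0,0]]

```text
clock: 13.62
tool_pos: [0.5566, 0.0666, 0.1652]
tool_rot: [0.998, 0.055, -0.0, -0.0]
ft_force: [-3.4, -0.7, -1.3]
finger_gap: -0.004
finger_force: 1.4
```

```bash
python3 - <<'E'
from h import *
knob(.04)
E
```

```text
scene 146 med [0.044 0.007 0.19 ] lo [ 0.039 -0.023  0.159] hi [0.078 0.022 0.214]
side 67 med [0.045 0.006 0.193] lo [ 0.039 -0.021  0.154] hi [0.075 0.016 0.215]
wrist 8494 med [0.066 0.001 0.199] lo [ 0.048 -0.019  0.181] hi [0.095 0.021 0.214]
tcp [0.054  0.0006 0.1653] [-2.7 -0.8 -1.3]
```

Force is starting to rise (3.4 N, finger force 1.4), so I'll take one more small step.

>>> drive_tool:
  commands:
    - [[0.8,0,0,0,0],[0,0,0,0,0]]

```text
clock: 14.02
tool_pos: [0.5574, 0.0667, 0.1652]
tool_rot: [0.998, 0.055, -0.0, -0.0]
ft_force: [-4.1, -0.8, -2.3]
finger_gap: -0.002
finger_force: 1.8
```

>>> drive_tool:
  commands:
    - [[0.8,0,0,0,0],[0,0,0,0,0]]

```text
clock: 14.28
tool_pos: [0.5581, 0.0668, 0.1651]
tool_rot: [0.998, 0.055, -0.0, 0.0]
ft_force: [-5.0, -1.1, -2.2]
finger_gap: 0.003
finger_force: 2.3
```

>>> drive_tool:
  commands:
    - [[-15,0,0,0,0],[-25,0,0,0,0],[-30,0,-15,0,0],[-25,0,-20,0,0],[-15,0,0,0,0],[0,0,0,0,0]]

```text
clock: 15.02
tool_pos: [0.4484, 0.0545, 0.2001]
tool_rot: [0.998, 0.055, 0.001, -0.0]
ft_force: [0.0, 0.0, -0.6]
finger_gap: 0.001
finger_force: 0.0
```

```bash
python3 - <<'E'
from h import *
knob(.04);c=env.camera("wrist");save(c,"f.png")
for n in("side","scene"):
    c=env.camera(n);P=loc(cloud(c));m=(P[...,0]>-.115)&(P[...,0]<-.03)&(abs(P[...,1])<.03)&(P[...,2]>.112)&(P[...,2]<.14)&(c["image"].max(2)<80)
    Q=P[m]
    for x in np.arange(-.115,-.03,.01):
        s=Q[(Q[:,0]>=x)&(Q[:,0]<x+.01)]
        if len(s):print(n,round(x+.005,3),len(s),np.median(s,0).round(3),s[:,1].min().round(3),s[:,1].max().round(3))
E
```

```text
scene 123 med [0.069 0.006 0.183] lo [ 0.061 -0.007  0.154] hi [0.084 0.014 0.199]
side 97 med [0.072 0.006 0.19 ] lo [ 0.064 -0.005  0.159] hi [0.087 0.014 0.201]
wrist 100 med [0.064 0.001 0.166] lo [ 0.063 -0.003  0.15 ] hi [0.065 0.006 0.169]
tcp [-0.0541  0.0006  0.1996] [-1.2 -0.3  0.1]
side -0.11 1 [-0.108 -0.011  0.116] -0.011 -0.011
side -0.1 36 [-0.1   -0.001  0.117] -0.019 0.016
side -0.09 41 [-0.091  0.001  0.119] -0.018 0.022
side -0.08 40 [-0.08   0.002  0.121] -0.017 0.019
side -0.07 39 [-0.07   0.003  0.122] -0.016 0.022
side -0.06 39 [-0.06   0.003  0.125] -0.016 0.021
side -0.05 29 [-0.052  0.005  0.128] -0.013 0.023
scene -0.11 6 [-0.106  0.009  0.114] -0.012 0.02
scene -0.1 34 [-0.1   -0.001  0.117] -0.019 0.015
scene -0.09 35 [-0.09   0.001  0.118] -0.017 0.021
scene -0.08 34 [-0.08   0.     0.119] -0.018 0.016
scene -0.07 32 [-0.072  0.001  0.121] -0.019 0.022
scene -0.06 48 [-0.06   0.002  0.125] -0.016 0.017
scene -0.05 22 [-0.05   0.003  0.126] -0.016 0.016
scene -0.04 1 [-0.044  0.019  0.112] 0.019 0.019
```

View pics/f.png

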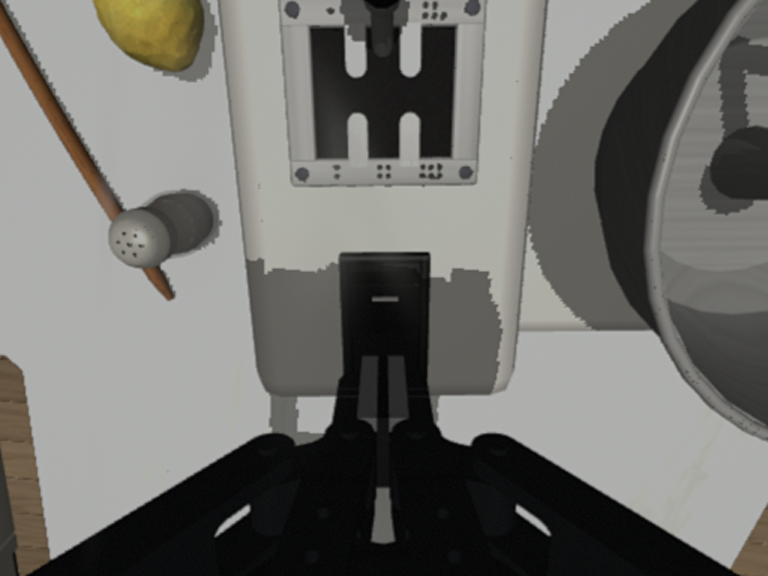

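The wrist picture shows the stick in the middle far slot at (382,45) and the rocker at (385,300). Knob depth gives row ≈ 0.27, so the lever is home. Now the rocker.

>>> drive_tool:
  commands:
    - [[4,0,25,0,0],[0,0,25,0,0],[0,0,12,0,0],[0,0,0,0,0]]

```text
clock: 15.82
tool_pos: [0.4528, 0.055, 0.1378]
tool_rot: [0.998, 0.055, -0.001, 0.0]
ft_force: [0.5, -0.3, 0.1]
finger_gap: 0.001
finger_force: 0.0
```

>>> drive_tool:
  commands:
    - [[0,0,3,0,0],[0,0,3,0,0],[0,0,3,0,0],[0,0,0,0,0]]

```text
clock: 16.32
tool_pos: [0.453, 0.0551, 0.1294]
tool_rot: [0.998, 0.055, 0.0, -0.0]
ft_force: [0.1, 0.1, 0.1]
finger_gap: -0.001
finger_force: 0.1
```

>>> drive_tool:
  commands:
    - [[0,0,2,0,0],[0,0,0,0,0]]

```text
clock: 16.58
tool_pos: [0.4529, 0.0551, 0.1273]
tool_rot: [0.998, 0.055, 0.0, -0.0]
ft_force: [0.5, 0.5, 1.1]
finger_gap: 0.001
finger_force: 0.6
```

>>> drive_tool:
  commands:
    - [[0,0,1.5,0,0],[0,0,0,0,0]]

```text
clock: 16.82
tool_pos: [0.4528, 0.055, 0.1257]
tool_rot: [0.998, 0.055, -0.0, 0.0]
ft_force: [0.3, 0.3, 1.6]
finger_gap: -0.003
finger_force: 0.5
```

>>> drive_tool:
  commands:
    - [[0,0,1.5,0,0],[0,0,0,0,0]]

```text
clock: 17.08
tool_pos: [0.4528, 0.0551, 0.1241]
tool_rot: [0.998, 0.055, -0.0, -0.0]
ft_force: [0.2, -0.2, 0.1]
finger_gap: -0.004
finger_force: 0.2
```

>>> drive_tool:
  commands:
    - [[0,0,1.5,0,0],[0,0,0,0,0]]

```text
clock: 17.32
tool_pos: [0.4528, 0.0551, 0.1226]
tool_rot: [0.998, 0.055, -0.0, -0.0]
ft_force: [0.4, -0.1, 0.5]
finger_gap: 0.001
finger_force: 0.1
```

>>> drive_tool:
  commands:
    - [[0,0,1,0,0],[0,0,0,0,0]]

```text
clock: 17.58
tool_pos: [0.4529, 0.0551, 0.1218]
tool_rot: [0.998, 0.055, 0.0, -0.0]
ft_force: [0.7, 0.5, 0.7]
finger_gap: -0.002
finger_force: 0.5
```

>>> drive_tool:
  commands:
    - [[0,0,1,0,0],[0,0,0,0,0]]

```text
clock: 17.82
tool_pos: [0.4531, 0.0551, 0.1209]
tool_rot: [0.998, 0.055, 0.0, -0.0]
ft_force: [2.5, 0.5, 2.5]
finger_gap: -0.002
finger_force: 1.3
```

>>> drive_tool:
  commands:
    - [[0,0,0.8,0,0],[0,0,0,0,0]]

```text
clock: 18.08
tool_pos: [0.4532, 0.0551, 0.1204]
tool_rot: [0.998, 0.055, 0.0, -0.0]
ft_force: [2.2, 0.9, 5.8]
finger_gap: 0.001
finger_force: 3.1
```

>>> drive_tool:
  commands:
    - [[0,0,0.7,0,0],[0,0,0,0,0]]

```text
clock: 18.32
tool_pos: [0.4532, 0.0551, 0.1202]
tool_rot: [0.998, 0.055, 0.001, -0.0]
ft_force: [0.2, -0.1, 11.2]
finger_gap: -0.002
finger_force: 5.8
```

Force rises firmly at z 0.1202, so the rocker is on its stop. Retreat and check.

>>> drive_tool:
  commands:
    - [[0,0,-15,0,0],[0,0,-35,0,0],[-10,0,-40,0,0],[-40,0,-30,0,0],[-40,0,0,0,0],[0,0,0,0,0]]

```text
clock: 19.08
tool_pos: [0.362, 0.045, 0.2406]
tool_rot: [0.998, 0.055, 0.001, 0.0]
ft_force: [0.6, -0.2, -0.1]
finger_gap: 0.002
finger_force: 0.0
```

```bash
python3 - <<'E'
from h import *
knob(.04);save(env.camera("side"),"g.png")
for n in("side","scene","wrist"):
    c=env.camera(n);P=loc(cloud(c));m=(P[...,0]>-.115)&(P[...,0]<-.03)&(abs(P[...,1])<.013)&(P[...,2]>.108)&(P[...,2]<.14)&(c["image"].max(2)<80)
    Q=P[m];s=Q[(Q[:,0]>-.1)&(Q[:,0]<-.055)]
    if len(s)>9:print(n,len(s),np.polyfit(s[:,0]+.075,s[:,2],1).round(3))
E
```

```text
scene 124 med [0.07  0.005 0.183] lo [ 0.062 -0.009  0.155] hi [0.085 0.014 0.199]
side 96 med [0.073 0.006 0.189] lo [ 0.064 -0.005  0.159] hi [0.086 0.013 0.201]
tcp [-0.1401  0.0007  0.2394] [-0.7  0.3  0.3]
side 108 [-0.217  0.123]
scene 81 [-0.212  0.122]
wrist 2018 [-0.243  0.124]
```

View pics/g.png

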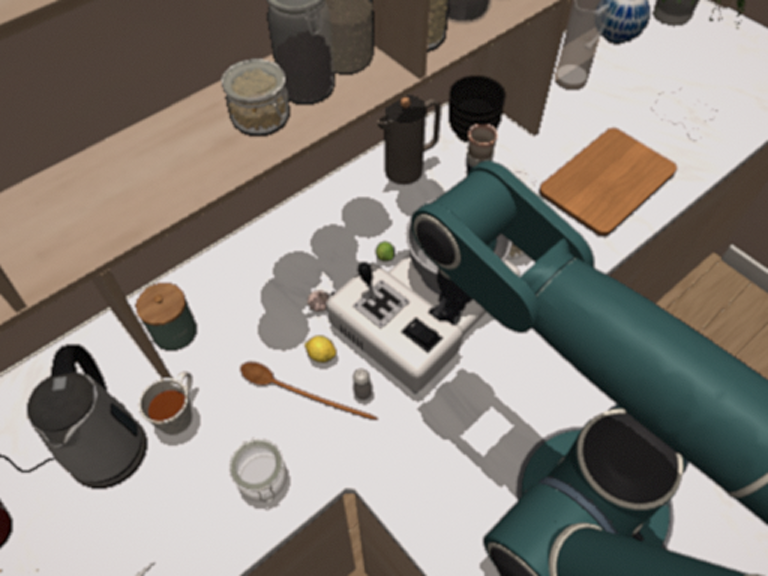

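The lever's knob is at (366,270), in the middle column on the far side. The rocker at (421,333) now slopes −0.22 (fully on), and the bystanders stand where they were.

```bash
python3 -c "
from rig import env
print(env.hand_in())"
```

```text
the job is handed in; nothing more can be done
None
```

I pushed the lever into third gear with the shut fingers until it reached the end of the slot, then pressed the rocker fully on; I handed the job in at about 19 s with the arm clear and the bystanders where they were, and the hand-in returned no verdict.

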